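# Bring the reloaded label printer back into service

## Task

The label printer has just been reloaded. With the fingertips, gently push its half-open lid down until it is fully shut, then press the rocker switch on the bench power block over to on (press down its raised half), and last tap the feed key, the larger of the two keys on the printer's lid, and let it come back up. Press nothing before its turn, do not press the small pause key, do not lift the lid, and leave the loose things around undisturbed.

Things in the scene. Friction and masses are not known exactly. Their poses are not given: they have to be found in the camera images.
- label_printer_lid (a joint): Grey label printer, 263 mm deep, 214 mm wide, 166 mm high when shut, fixed to the bench. Its lid (the whole upper half) hinges at the back; 0 = fully shut, positive rad = open; it starts 0.3 to 0.55 open and its hinge is stiff: it stays where it is left. A light push of a few newtons down on the lid near its front moves it, and it ends on a hard stop.
- lid_press (a point): A good point to push the lid: on its upper side near the front edge, 30 mm left of its middle (for someone facing the printer's front), away from the keys. It moves with the lid and is 154 mm above the bench when shut. Its frame: x to the printer's back (level when shut), y along the hinge. The surface falls about 20 degrees towards the front when shut, so a broad fingertip meets it a few mm early.
- feed_key_top (a point): Middle of the top of the feed key: the larger key, square, 30 mm, with a black arrow, on the flat top of the printer's lid, on a black panel right of the lid's middle. It moves with the lid; shut, its top is 176 mm above the bench and level. Key tops stand 8 mm above the panel.
- feed_key (a joint): Travel of the feed key in m: 0 = up, 0.004 = fully down. A spring returns it; fully down takes about 4 N. Pressed counts from 0.0025.
- pause_key_top (a point): Middle of the top of the pause key: the smaller key, square, 18 mm, with two black bars, 50 mm left of the feed key on the same panel. Not to be pressed.
- pause_key (a joint): Travel of the pause key in m: 0 = up, 0.004 = fully down.
- rocker_on_half (a point): Middle of the surface of the rocker's on half (white bar mark), 15 mm from the rocker's pivot towards the near end of the power block. It starts raised and sloping, about 58 mm above the bench; pressed fully down it lies level, 52 mm above the bench, 3 mm above the frame round it.
- power_rocker (a joint): Black rocker switch, 47 x 28 mm, in the top of the power block near the end that faces the robot. 0 = off (half with the white bar raised), 0.44 rad = fully on (that half down). It stays where it is left; about 4 N on the on half moves it.
- power_block: Bench power block: a low aluminium bar with black ends, 212 x 66 x 46 mm, fixed to the bench; origin at the middle of its underside, x along its length away from the robot. From the near end: rocker (pivot at x -64 mm), an empty socket (x +8), and the printer's black plug (x +62, top 80 mm above the bench) with its lead running to an outlet in the bench at x +143 mm.
- label_roll_a: Loose spare roll of labels, standing, 70 mm across, 60 mm high; origin under its middle. Leave alone.
- tape_measure: Loose tape measure, 38 x 68 x 62 mm, standing; origin under its middle. Leave alone.
- mouse: Loose computer mouse, 105 x 59 x 36 mm. Leave alone.
- barcode_scanner: Loose hand scanner lying on its side, 181 x 111 x 44 mm. Leave alone.
- label_printer: The label printer itself (see the lid's entry), fixed; origin at the middle of its underside, x level towards its back, z up. Its front faces the robot, turned up to 40 degrees to the robot's left. The lid's hinge line runs along y at x +126, z +90 mm; with the lid shut lid_press lies at x -55, y +30, z +154 mm, and opening the lid turns it about the hinge line, front upwards.

How it is judged:
By the outcome, as a careful person would: the job done as asked, in the order asked, and still so for the second after the job is handed in, with the robot touching nothing.
It also fails if it takes over 64 s, if anything falls off the work surface, if the arm or the gripper's body presses on something with over 40 N, if the wrist force passes 120 N, or if a joint passes its speed limit or range.

## Robot

A 7-joint arm with a two-finger parallel gripper is mounted at the origin on a cart in front of the work surface, level with it; the furniture and walls round the work are solid. World frame = base frame: x ahead of the robot, y to its left, z up, the work surface at z = 0. Lengths are in m, angles in rad, forces in N, time in s.
With the tool pointing down it reaches from about 0.4 to 0.85 m from the base axis. Payload 10.4 kg.
Tool frame: the origin (TCP) lies midway between the tips of the shut fingers; the grasp point (between the pads) lies 19 mm behind it; z points along the fingers, y is the line along which they close (so a half turn about z gives the same grasp; the last joint's range is limited). The gripper opens to 87 mm and grips with 3 to 60 N. Pads are 19 mm wide; open, the fingers measure 117 mm over their backs; the gripper's body (75 mm by 190 mm) begins 51 mm behind the grasp point.
Start: joints at [-1.25, 0.332, -0.065, 1.46, 0.022, 1.35, -0.088], TCP at [0.211, 0.588, 0.223] pointing down, gripper open.
Joint ranges: [-2.6, 2.6], [-0.5, 2.12], [-1.47, 1.34], [0.16, 2.42], [-1.27, 4.41], [0.06, 2.06], [-2.6, 2.6]. Speed limits (rad/s): [2.22, 2.22, 2.79, 2.79, 3.14, 3.14, 3.14].

## Interface

Orientations are given as a unit quaternion [x, y, z, w].
In Python, from bench import r gives the robot as it stands.
- The arm moves only by the tool apply_moves, never from a script. Its argument "steps" is a list of rows, each a list of 7 numbers: the turn, a rotation vector about the tool's x, y, z in rad, then the shift along the tool's x, y, z in mm, then the opening, from -1 (shut) to 1 (fully open). In form: [[ax, ay, az, x, y, z, claw], ...]. A call has 1 to 20 rows; each row is the pose to reach, as a shift and turn from the pose commanded when the call began, along the tool's axes at that moment; what a row does not reach only later rows make up. A row lasts 1/12 s, in which the tool goes at most 41.7 mm and 7.16 degrees, less where a joint would pass 70% of its speed; a pose out of reach is approached as far as the arm can. A call with a gripper value outside its range is refused whole. The fingers move at their own pace and stop on an object; "force" is the grip in N (left out, the last holds). Time passes only in rows, so rows that repeat a pose let the fingers close. It gives the time, the measured TCP pose, the force, the opening and the grip force at its end, in the units of the state.
- r.read_state(): the state, without advancing time (a new reading comes with each control period).
- r.camera(name): name is "scene" or "side" or "wrist"; returns a dict with "pixels" (420x560x3 uint8, red, green, blue), "z_map" (420x560 float32, m along the optical axis (not along the pixel's ray), 0 where there is no reading), "fovy" (degrees; the focal length in pixels is half the picture's height over the tangent of half this angle, whatever the lens; pixels are square), "cx", "cy" (the principal point, pixels), "position" and "orientation" of the camera in the world. Camera axes: x right, y down, z forward; pixel columns grow to the right and rows downward; lengths in m; the calibration is good to about 2 mm. A picture is of the moment at which its call begins.
- r.close_job(): hands the job in; it is judged then, once.
The state is a dict: "time": time; "joint_positions": joint angles; "joint_vel": joint speeds; "joint_torque": joint torques, N m; "ee_pos": TCP position; "eef_rot": TCP orientation; "ft_force": force on the tool from outside, world axes, zero at the start; "torque": the same for the moment, N m; "width": finger opening in m; "grip_force": force on a finger pad.
Only numpy, scipy, OpenCV 4.12 (cv2) and the standard library are available. Lean on these libraries where they do the work, as an engineer would, in place of code of your own. Each camera call takes 0.05 s, during which the arm holds its last target. There are 200 camera calls.

## Working session

There is one attempt and no reset: what is moved stays moved. The work goes in short steps, Python scripts to look and compute and a tool call to move; the robot and the scene stay as the last step left them, time stands still between calls to the robot, and variables do not carry over. Pictures are saved under pics/ and viewed, at most 10 in all, crops included, and the job is handed in when it is done.

Besides the shell and the picture viewer there is one more tool, called after "Request:" as name(argument=value, ...), one argument or row to a line, values as JSON. apply_moves: Moves the arm, as the interface text tells. Its arguments: {"type":"object","properties":{"steps":{"type":"array","items":{"type":"array","items":{"type":"number"}}},"force":{"type":"number"}},"required":["steps"]}

```bash
mkdir -p pics; cat > h.py <<'E'
import numpy as np, cv2
from bench import r
from scipy.spatial.transform import Rotation as R
def cam(n):
    c=r.camera(n); p=c["z_map"]; H,W=p.shape
    f=H/2/np.tan(np.radians(c["fovy"])/2)
    v,u=np.mgrid[:H,:W]
    P=np.stack([(u-c["cx"])/f*p,(v-c["cy"])/f*p,p],-1)
    c["P"]=P@R.from_quat(c["orientation"]).as_matrix().T+np.array(c["position"])
    c["ok"]=p>0
    return c
def save(c,n): cv2.imwrite(f"pics/{n}.png",c["pixels"][:,:,::-1])
def totool(p):
    s=r.read_state(); return R.from_quat(s["eef_rot"]).inv().apply(np.array(p)-s["ee_pos"])*1000
E
python3 - <<'E'
from h import *
import pickle
d={}
for n in("scene","side"):
    c=cam(n); save(c,n+"0"); d[n]=c; print(n,c["position"],c["orientation"],c["fovy"],c["ok"].mean())
pickle.dump(d,open("d.pkl","wb"))
s=r.read_state(); print(s)
a=d["scene"]["pixels"]
cv2.imwrite("pics/both.png",cv2.resize(np.vstack([d["scene"]["pixels"],d["side"]["pixels"]]),None,fx=.7,fy=.7)[:,:,::-1])
E
```

```text
scene [-0.04028819 -0.5583706   1.20599291] [ 0.86955994 -0.37016426  0.1249501  -0.30204536] 43.17184143374849 0.9960416666666667
side [0.42939139 0.86486313 0.88369883] [-0.08869903  0.90729467 -0.40962327  0.03402398] 49.93409117370498 0.9294005102040817
{'time': 0.1, 'joint_positions': array([-1.24958173,  0.33280772, -0.06468485,  1.46087154,  0.02161295,
        1.34989801, -0.08849052]), 'joint_vel': array([ 0.00026746, -0.00177283, -0.00135885, -0.00194689, -0.00060235,
       -0.00082207, -0.00032408]), 'joint_torque': array([ 2.42873328e-03, -6.24545360e+01,  2.51540949e-02, -3.90713346e+01,
       -6.15086197e-02,  3.65607440e-02,  9.12409791e-05]), 'ee_pos': array([0.21057316, 0.58808436, 0.22182728]), 'eef_rot': array([ 1.71053177e-01,  9.85261587e-01, -6.40358340e-04, -7.24362003e-05]), 'ft_force': array([ 0.38721682, -0.39017147, -0.35322661]), 'torque': array([0.05423457, 0.04198836, 0.02215469]), 'grip_force': 0.0, 'width': 0.08673940897555478}
```

View pics/scene0.png

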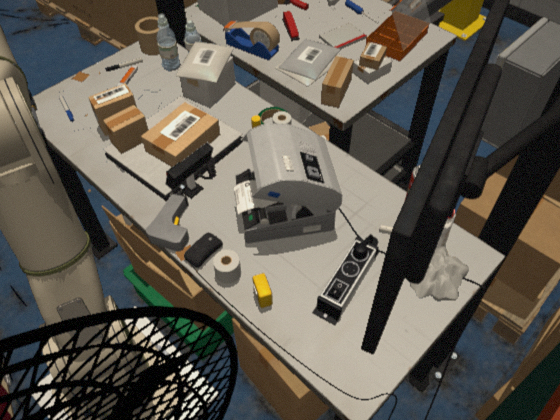

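View pics/side0.png

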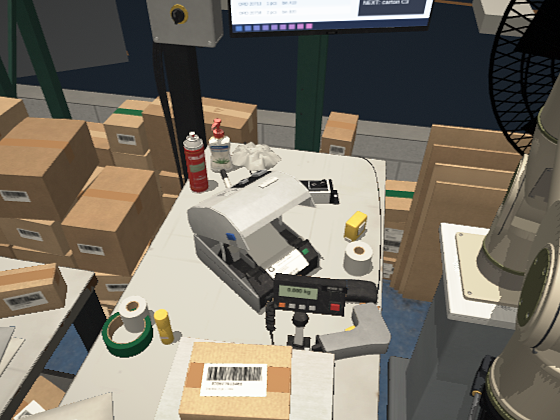

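The scene view shows the half-open printer near (290,180) with its black key panel at about (318,165). The power block is at about (347,275) and its rocker end at about (330,298). The roll (227,265), tape (262,290) and mouse (203,250) sit to the left. Next I'll measure these.

```bash
python3 - <<'E'
from h import *
import pickle
d=pickle.load(open("d.pkl","rb")); c=d["scene"]
for n,(u,v) in dict(panel=(318,165),blocknear=(328,300),blockfar=(368,245),roll=(227,262),tape=(262,288),mon=(400,200),monb=(372,345),monm=(440,100),bench=(300,300)).items(): print(n,c["P"][v,u].round(3))
a=cv2.resize(c["pixels"][110:330,220:400],None,fx=4,fy=4,interpolation=cv2.INTER_CUBIC)
cv2.imwrite("pics/crop1.png",cv2.resize(a[:,:,::-1],None,fx=.68,fy=.68,interpolation=cv2.INTER_AREA))
# top-level patches: points in power block region
P=c["P"]; z=P[...,2]
m=c["ok"]&(z>.040)&(z<.065)
mm=np.zeros_like(m); mm[230:330,305:390]=1
Q=P[m&mm]; rect=cv2.minAreaRect((Q[:,:2]*1000).astype(np.float32)); print("block",rect,len(Q))
print(cv2.boxPoints(rect))
E
```

```text
panel [-0.04  -0.558  1.206]
blocknear [ 0.48  -0.198  0.042]
blockfar [ 0.674 -0.168  0.044]
roll [0.384 0.065 0.036]
tape [ 0.384 -0.065  0.061]
mon [ 0.893 -0.12  -0.004]
monb [ 0.274 -0.427  0.478]
monm [ 2.322  0.467 -0.855]
bench [ 0.451 -0.132 -0.004]
block ((585.134765625, -181.47230529785156), (243.83836364746094, 64.1511459350586), 12.113555908203125) 1630
[[ 459.19922 -175.69566]
 [ 472.66138 -238.41841]
 [ 711.0703  -187.24895]
 [ 697.60815 -124.5262 ]]
```

View pics/crop1.png

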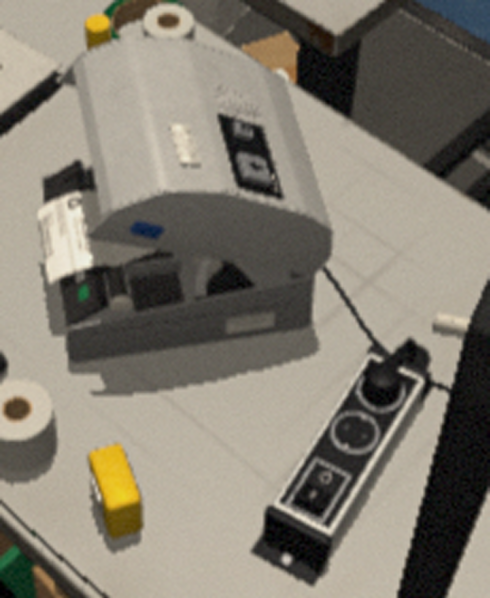

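The crop shows the feed key (larger) at full-image pixel (313,171), the pause key at (309,157) and the rocker at (339,289). The printer's front, with the paper, faces left towards the robot. I'll fit the lid's flat top to get its yaw and opening.

```bash
python3 - <<'E'
from h import *
import pickle
d=pickle.load(open("d.pkl","rb")); c=d["scene"]
P=c["P"]; 
def fit(poly):
    m=np.zeros(c["ok"].shape,np.uint8); cv2.fillPoly(m,[np.array(poly)],1)
    Q=P[(m>0)&c["ok"]]; k=Q.mean(0)
    for _ in range(3):
        n=np.linalg.svd(Q-k,full_matrices=False)[2][2]; n*=np.sign(n[2]); e=(Q-k)@n; Q=Q[abs(e)<max(.003,1.5*e.std())]; k=Q.mean(0)
    print(len(Q),"c",k.round(3),"n",n.round(3),"rms",e.std().round(4),"tilt",np.arccos(n[2]).round(3),"yaw deg",np.degrees(np.arctan2(n[1],n[0])).round(1)); return k,n
k,n=fit([(279,150),(296,148),(306,182),(288,182)])
k2,n2=fit([(262,150),(272,148),(280,180),(268,185)])
for n_,q in dict(feed=(313,171),pause=(309,157),sticker=(288,164)).items():
    D=R.from_quat(c["orientation"]).as_matrix()@np.array([(q[0]-c["cx"]),(q[1]-c["cy"]),210/np.tan(np.radians(c["fovy"]/2))])
    o=np.array(c["position"]); 
    for off in(0,.008): t=((k-o)@n+off)/(D@n); print(n_,(o+t*D).round(3))
for row in range(130,240,10): print(row,[(u,*P[row,u].round(3)) for u in range(240,345,13) if c["ok"][row,u]])
print((P[300:310,250:300:10][...,2]).mean())
E
```

```text
523 c [0.615 0.051 0.235] n [ 0.238 -0.181  0.954] rms 0.0015 tilt 0.304 yaw deg -37.3
378 c [0.571 0.085 0.24 ] n [-0.254  0.191  0.948] rms 0.0015 tilt 0.324 yaw deg 143.0
feed [0.646 0.011 0.22 ]
feed [0.64  0.005 0.229]
pause [0.674 0.05  0.22 ]
pause [0.668 0.044 0.229]
sticker [0.608 0.06  0.239]
sticker [0.602 0.054 0.248]
130 [(240, np.float64(0.772), np.float64(0.434), np.float64(-0.005)), (253, np.float64(0.636), np.float64(0.214), np.float64(0.233)), (266, np.float64(0.652), np.float64(0.182), np.float64(0.243)), (279, np.float64(0.683), np.float64(0.165), np.float64(0.233)), (292, np.float64(0.71), np.float64(0.143), np.float64(0.228)), (305, np.float64(0.755), np.float64(0.137), np.float64(0.201)), (318, np.float64(1.253), np.float64(0.499), np.float64(-0.379)), (331, np.float64(1.042), np.float64(0.268), np.float64(-0.082)), (344, np.float64(1.035), np.float64(0.208), np.float64(-0.038))]
140 [(240, np.float64(0.719), np.float64(0.375), np.float64(0.027)), (253, np.float64(0.61), np.float64(0.188), np.float64(0.232)), (266, np.float64(0.628), np.float64(0.158), np.float
[... 4943 characters left out ...]
(-0.05), np.float64(0.057)), (344, np.float64(0.724), np.float64(-0.049), np.float64(-0.004))]
230 [(240, np.float64(0.497), np.float64(0.142), np.float64(-0.009)), (253, np.float64(0.491), np.float64(0.077), np.float64(0.06)), (266, np.float64(0.518), np.float64(0.056), np.float64(0.053)), (279, np.float64(0.549), np.float64(0.037), np.float64(0.04)), (292, np.float64(0.576), np.float64(0.015), np.float64(0.033)), (305, np.float64(0.605), np.float64(-0.007), np.float64(0.026)), (318, np.float64(0.636), np.float64(-0.028), np.float64(0.015)), (331, np.float64(0.667), np.float64(-0.049), np.float64(0.005)), (344, np.float64(0.697), np.float64(-0.072), np.float64(-0.004))]
0.004910433893201338
```

```bash
python3 - <<'E'
from h import *
import pickle
d=pickle.load(open("d.pkl","rb")); c=d["scene"]; P=c["P"]
def fit(poly):
    m=np.zeros(c["ok"].shape,np.uint8); cv2.fillPoly(m,[np.array(poly)],1)
    Q=P[(m>0)&c["ok"]]; k=Q.mean(0)
    for _ in range(3):
        n=np.linalg.svd(Q-k,full_matrices=False)[2][2]; n*=np.sign(n[2]); e=(Q-k)@n; Q=Q[abs(e)<max(.003,1.5*e.std())]; k=Q.mean(0)
    print(len(Q),"c",k.round(3),"rms",e.std().round(4),"tilt",np.arccos(n[2]).round(3),"yaw",np.degrees(np.arctan2(n[1],n[0])).round(1)); return k,n
fit([(304,135),(314,135),(324,160),(316,160)])
fit([(320,155),(325,155),(336,185),(328,185)])
print("side face"); k,n=fit([(275,222),(325,212),(328,222),(275,232)])
# height map of everything tall, 5 cm cells
for nm in d:
    Q=d[nm]["P"][d[nm]["ok"]]
    G=np.full((20,26),-9.)
    i=((Q[:,0]-.0)/.05).astype(int); j=((Q[:,1]+.6)/.05).astype(int)
    g=(Q[:,0]>0)&(i<20)&(j>=0)&(j<26)&(Q[:,1]>-.6)&(Q[:,2]>-.02)
    np.maximum.at(G,(i[g],j[g]),Q[g,2])
    print(nm,"rows x=0..1, cols y=-.6..+.7 (cm)")
    for a in range(20): print("%.2f"%(a*.05)," ".join("%3d"%round(v*100) if v>-1 else "  ." for v in G[a]))
E
```

```text
237 c [0.73  0.08  0.195] rms 0.0012 tilt 0.6 yaw -33.8
229 c [0.699 0.005 0.181] rms 0.0011 tilt 0.749 yaw -35.8
side face
405 c [0.603 0.005 0.059] rms 0.0064 tilt 0.834 yaw 58.6
scene rows x=0..1, cols y=-.6..+.7 (cm)
0.00   .   .   .   .   .  73  78  59   .   1  33  46  61  67   .   .   .   .   .   .   .   .   .   .   .   .
0.05   .   .   .   .   .  65  72   .   0   1  32  46  64  73  74   .   .   .   .   .   .   .   .   .   .   .
0.10   .   .   .   .   .  56  64   .   0   1   1   1  64  74  74  73  71   .   .   .   .   .   .   .   .   .
0.15   .   .   .   .   .   .   .   .   .  -1   .   .  -1  -1   .   .  70  69  67  66   .   .   .   .   .   .
0.20   .   .   .   .   .   .   .   .   .   .   .   .   .   .   .   .   .   .   .  64  64  62  58  31  31   .
0.25   .   .   .  76   .   .   .   .   .   .   .   .   .   .   .   .   .   5   .   .   .   .  57  54  33  33
0.30   .   .   .  76  75   1   1   1   1   1   1   1   6   6   4   4   5   5   5   0   0   0   0   0   0   0
0.35   .   .   .  75  76   1   1   0   1   0   7   6   6   7   4   4   5   5   5   1   4   5   5   5   5   1
0.40   
[... 2819 characters left out ...]
24  25  25   1   0   5  12  12  12  12   .   .
0.70   .   .   .   3   5   6  54   .   .   .   .   .  20  22  24  24   0   1   1   5   6   5   5   5   .   .
0.75   .   .   .   1   6   6  54  54   2   .   .   .   .  19  21   1   1   1  10  10   1   1  13  14  14   .
0.80   .   .  -1   1  50  52  53  18  15   0   .   .   1   0  14   0   1   0   6   6   4   1   0  14  14   .
0.85   .   .   .   0   .  39  53  50  20  19   1   1   1   0   0   1   1   1   6   6   4   1   1  13  14   .
0.90   .   .   .  35  37  39  52  51  17  15   1   0   0   0   1   0   0   0   4   4   1   1   1   .  13   .
0.95   .   .   .   .  37  39  52   .   .   .   .   .   .   .   .   .   .   .   .   .   .   .   .   .   .   .
```

Request:
apply_moves(
  steps=[
    [0,0,0,0,0,-40,-1],
    [0,0,0,0,0,-80,-1],
    [0,0,0,0,0,-120,-1],
    [0,0,0.28,-577,-284,-120,-1],
    [0,0,0.28,-577,-284,-120,-1],
    [0,0,0.28,-577,-284,-120,-1],
    [0,0,0.28,-577,-284,-120,-1],
    [0,0,0.28,-577,-284,-120,-1],
    [0,0,0.28,-577,-284,-120,-1],
    [0,0,0.28,-577,-284,-120,-1],
    [0,0,0.28,-577,-284,-120,-1],
    [0,0,0.28,-577,-284,-120,-1],
    [0,0,0.28,-577,-284,-120,-1],
    [0,0,0.28,-577,-284,-120,-1],
    [0,0,0.28,-577,-284,-120,-1],
    [0,0,0.28,-577,-284,-120,-1],
    [0,0,0.28,-577,-284,-120,-1],
    [0,0,0.28,-577,-284,-120,-1],
    [0,0,0.28,-577,-284,-120,-1],
    [0,0,0.28,-577,-284,-120,-1],
  ],
  force=10,
)

```text
time: 1.77
ee_pos: [0.6603, 0.1209, 0.3409]
eef_rot: [0.31, 0.951, -0.002, -0.0]
ft_force: [-0.0, 0.0, -0.4]
width: 0.0004
grip_force: 0.0
```

```bash
python3 - <<'E'
from h import *
import pickle
w=cam("wrist"); save(w,"w1"); pickle.dump(w,open("w1.pkl","wb"))
print(w["position"],w["orientation"],w["ok"].mean())
P=w["P"]
ex=np.array([.809,-.588]);ey=np.array([.588,.809])
# lid profile along ex in strip y = .489+-.012
Q=P[w["ok"]]; s=abs(Q[:,:2]@ey-.489)<.012; X=Q[s][:,:2]@ex; Z=Q[s][:,2]
for a in np.arange(.3,.62,.02):
    g=abs(X-a)<.004
    if g.sum()>5: print(a.round(2),np.median(Z[g]).round(3),g.sum())
E
```

```text
[0.60161096 0.16453652 0.50119461] [0.88307018 0.44943708 0.05963534 0.12098349] 0.9908886054421768
0.3 -0.002 89
0.32 0.072 104
0.34 0.082 109
0.36 0.087 57
0.38 0.23 242
0.4 0.237 268
0.42 0.243 263
0.44 0.451 11611
0.46 0.388 481
0.48 0.233 177
0.5 0.223 37
```

View pics/w1.png

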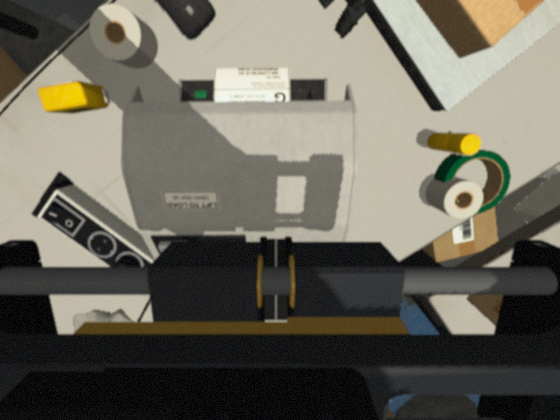

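The wrist view shows the lid front edge up (row about 100), with the lid's sides at columns 125 and 355. The fingers are above the lid_press strip, left of the middle, and the measured profile agrees with an opening of about 0.53 rad. Next I push along the arc.

Request:
apply_moves(
  steps=[
    [0,0,0,5,0,35,-1],
    [0,0,0,5,0,70,-1],
    [0,0,0,5,0,85,-1],
    [0,0,0,5,0,92,-1],
    [0,0,0,5,0,98,-1],
    [0,0,0,5,0,104,-1],
    [0,0,0,11,0,109,-1],
    [0,0,0,18,0,115,-1],
    [0,0,0,21,0,118,-1],
    [0,0,0,24,0,122,-1],
  ],
)

```text
time: 2.65
ee_pos: [0.6386, 0.1417, 0.2214]
eef_rot: [0.306, 0.952, 0.001, 0.0]
ft_force: [-2.1, 2.6, 5.2]
width: 0.0003
grip_force: 2.8
```

Request:
apply_moves(
  steps=[
    [0,0,0,5,0,6,-1],
    [0,0,0,10,0,12,-1],
    [0,0,0,15,0,19,-1],
    [0,0,0,20,0,26,-1],
    [0,0,0,24,0,33,-1],
    [0,0,0,28,0,40,-1],
    [0,0,0,31,0,46,-1],
    [0,0,0,33,0,50,-1],
    [0,0,0,35,0,54,-1],
  ],
)

```text
time: 3.4
ee_pos: [0.6089, 0.163, 0.1662]
eef_rot: [0.306, 0.952, 0.001, -0.001]
ft_force: [-4.3, 3.8, 4.5]
width: 0.0009
grip_force: 3.0
```

Request:
apply_moves(
  steps=[
    [0,0,0,1,0,3,-1],
    [0,0,0,2,0,6,-1],
    [0,0,0,2,0,8,-1],
    [0,0,0,3,0,10,-1],
    [0,0,0,3,0,10,-1],
  ],
)

```text
time: 3.82
ee_pos: [0.607, 0.1646, 0.159]
eef_rot: [0.306, 0.952, 0.001, -0.001]
ft_force: [-12.5, 2.0, 22.7]
width: 0.0003
grip_force: 12.4
```

Request:
apply_moves(
  steps=[
    [0,0,0,0,0,-5,-1],
    [0,0,0,0,0,-20,-1],
    [0,0,0,0,0,-60,-1],
    [0,0,0,0,0,-100,-1],
    [0,0,0,0,0,-140,-1],
    [0,0,0,0,0,-180,-1],
    [0,0,0,90,0,-200,-1],
    [0,0,0,90,0,-200,-1],
    [0,0,0,90,0,-200,-1],
    [0,0,0,90,0,-200,-1],
  ],
)

```text
time: 4.65
ee_pos: [0.5327, 0.2183, 0.3576]
eef_rot: [0.304, 0.953, 0.001, 0.0]
ft_force: [0.5, 0.0, -1.3]
width: 0.0005
grip_force: 0.0
```

```bash
python3 - <<'E'
from h import *
import pickle
d={n:cam(n) for n in("scene","side","wrist")}; pickle.dump(d,open("d2.pkl","wb"))
print(r.read_state()["ee_pos"])
ex=np.array([.809,-.588]);ey=np.array([.588,.809])
for n in d:
    c=d[n]; Q=c["P"][c["ok"]]; y=Q[:,:2]@ey-.459; s=(y>-.02)&(y<.09); X=Q[s][:,:2]@ex-.457; Z=Q[s][:,2]
    print(n,[(int(a*1000),int(np.median(Z[abs(X-a)<.005])*1000)) for a in np.arange(-.14,.15,.02) if (abs(X-a)<.005).sum()>5])
c=d["scene"]["pixels"][120:330,220:400]; s=d["side"]["pixels"][150:330,160:400]; w=d["wrist"]["pixels"]
f=lambda a:cv2.resize(a,(400,300),interpolation=cv2.INTER_CUBIC)
cv2.imwrite("pics/m2.png",np.vstack([np.hstack([f(c),f(s)]),np.hstack([f(w),f(w[:210,:280])])])[:,:,::-1])
E
```

```text
[0.53517454 0.21442071 0.35594349]
scene [(-140, 534), (-120, 526), (-100, 133), (-80, 147), (-60, 154), (-39, 160), (-19, 162), (0, 163), (20, 163), (40, 162), (60, 160), (80, 155), (100, 142)]
side [(-140, 504), (-120, 109), (-100, 137), (-80, 151), (-60, 158), (-39, 164), (-19, 166), (0, 166), (20, 166), (40, 165), (60, 163), (80, 158)]
wrist [(-140, 68), (-120, 106), (-100, 134), (-80, 148), (20, 164), (40, 163)]
```

View pics/m2.png

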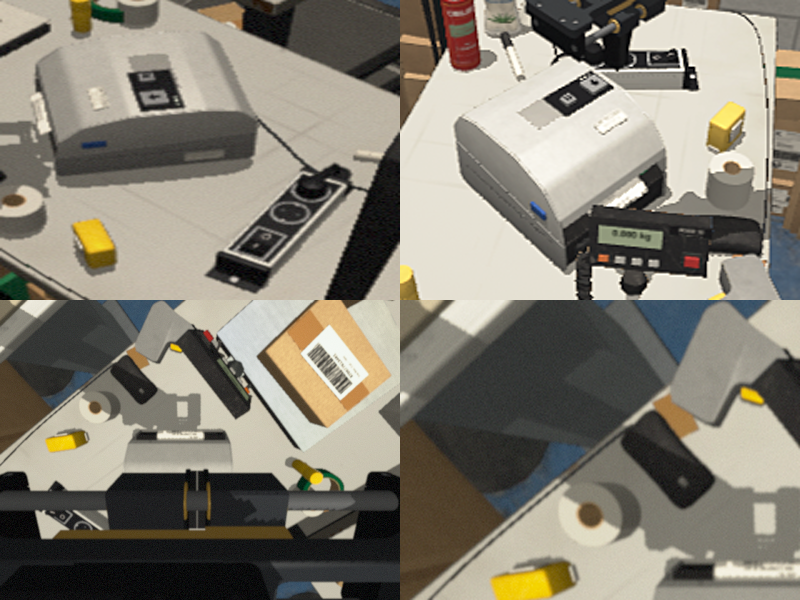

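The lid is shut: the top is level at about 163–166 mm and the gap has closed. In the scene view (full-image pixels) the feed key is at about (290,188), the pause key at (286,173) and the rocker at about (338,288). In the side view the feed key is at (278,201). Next I cast rays to these and compare.

```bash
cat >> h.py <<'E'
def ray(c,u,v,z):
    f=c["pixels"].shape[0]/2/np.tan(np.radians(c["fovy"])/2)
    D=R.from_quat(c["orientation"]).as_matrix()@np.array([(u-c["cx"])/f,(v-c["cy"])/f,1]); o=np.array(c["position"])
    return (o+(z-o[2])/D[2]*D).round(4)
E
python3 - <<'E'
from h import *
import pickle
d=pickle.load(open("d2.pkl","rb")); c=d["scene"]; s=d["side"]
print("feed",ray(c,290.2,187.9,.176),ray(s,278.2,201,.176),"pause",ray(c,286.2,173.2,.176),ray(s,261.4,208.8,.176))
print("rocker c",ray(c,337.9,288,.052),"on",ray(c,335.7,292,.056),"side",ray(s,319,184.8,.055))
# power-block top: bright aluminium edges; block sides via depth slab 
for n in d:
    q=d[n]; P=q["P"]; m=q["ok"]&(P[...,2]>.036)&(P[...,2]<.062)&(P[...,0]>.42)&(P[...,0]<.66)&(P[...,1]>-.26)&(P[...,1]<-.12)
    Q=P[m]; 
    if len(Q)<50: continue
    rc=cv2.minAreaRect((Q[:,:2]*1000).astype(np.float32)); print(n,len(Q),rc)
    for x in np.arange(.45,.65,.02):
        g=Q[abs(Q[:,0]-x)<.006]
        if len(g)>4: print(x.round(2),g[:,1].min().round(3),g[:,1].max().round(3),g[:,2].max().round(3))
a=cv2.resize(c["pixels"][230:320,300:390],(600,600),interpolation=cv2.INTER_CUBIC)
cv2.imwrite("pics/blk.png",a[:,:,::-1])
E
```

```text
feed [0.5938 0.0391 0.176 ] [0.5853 0.0482 0.176 ] pause [0.6229 0.081  0.176 ] [0.6188 0.0842 0.176 ]
rocker c [ 0.5172 -0.1968  0.052 ] on [ 0.5031 -0.2014  0.056 ] side [ 0.5079 -0.1884  0.055 ]
scene 1568 ((565.026611328125, -186.0565643310547), (202.08383178710938, 64.40007781982422), 12.236188888549805)
0.47 -0.235 -0.174 0.049
0.49 -0.234 -0.171 0.062
0.51 -0.23 -0.167 0.058
0.53 -0.226 -0.162 0.055
0.55 -0.221 -0.158 0.05
0.57 -0.217 -0.154 0.052
0.59 -0.213 -0.149 0.054
0.61 -0.208 -0.142 0.051
0.63 -0.203 -0.139 0.062
side 686 ((561.1127319335938, -181.7719268798828), (189.31954956054688, 69.5230484008789), 12.301097869873047)
0.47 -0.226 -0.166 0.053
0.49 -0.231 -0.165 0.062
0.51 -0.225 -0.162 0.059
0.53 -0.22 -0.157 0.056
0.55 -0.217 -0.153 0.051
0.57 -0.215 -0.146 0.053
0.59 -0.15 -0.142 0.047
0.61 -0.161 -0.137 0.052
0.63 -0.156 -0.141 0.061
wrist 1493 ((550.9965209960938, -186.52174377441406), (167.44287109375, 59.37100601196289), 42.985206604003906)
0.49 -0.235 -0.201 0.061
0.51 -0.229 -0.182 0.058
0.53 -0.225 -0.16 0.053
0.55 -0.22 -0.155 0.049
0.57 -0.213 -0.15 0.049
0.59 -0.18 -0.146 0.05
0.61 -0.156 -0.141 0.047
```

View pics/blk.png

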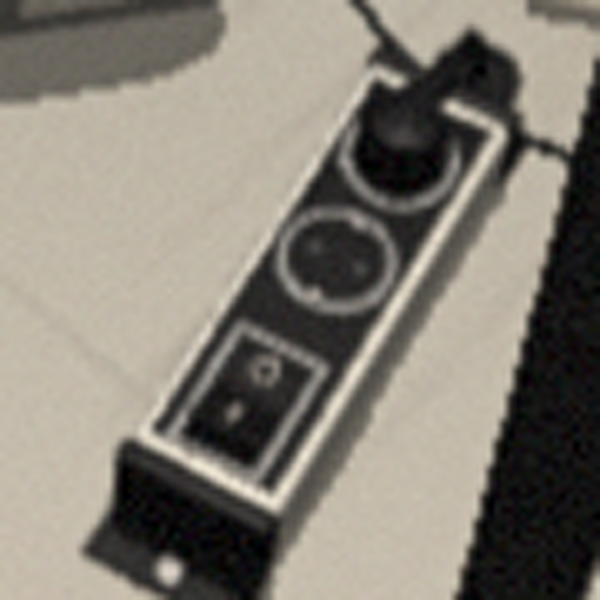

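The crop shows the rocker's frame centred on crop (251,400), i.e. full-image (337.7,290). The bar mark on the near half is at (335,291.8), and the socket is at (350.5,269).

```bash
python3 - <<'E'
from h import *
import pickle
d=pickle.load(open("d2.pkl","rb")); c=d["scene"]
print("frame",ray(c,337.7,290,.049),"sock",ray(c,350.5,269,.047),"bar",ray(c,335,291.8,.057))
ax=np.array([np.cos(.2147),np.sin(.2147)]); o=np.array([.51,-.196]); nn=np.array([-ax[1],ax[0]])
for n in("scene","side"):
    Q=d[n]["P"][d[n]["ok"]]; t=(Q[:,:2]-o)@ax; l=(Q[:,:2]-o)@nn; g=abs(l)<.009
    print(n,[(int(round(a*1000)),int(1e4*np.median(Q[g&(abs(t-a)<.003),2]))/10) for a in np.arange(-.05,.05,.005) if (g&(abs(t-a)<.003)).sum()>2])
for p in([.497,-.199,.15],[.590,.043,.25]): print(totool(p))
E
```

```text
frame [ 0.514  -0.1992  0.049 ] sock [ 0.5836 -0.1828  0.047 ] bar [ 0.5018 -0.2001  0.057 ]
scene [(-50, 2.0), (-45, 8.3), (-40, 25.7), (-35, 44.3), (-30, 43.2), (-25, 46.5), (-20, 51.5), (-15, 59.0), (-10, 55.4), (-5, 53.2), (0, 51.7), (5, 49.5), (10, 49.7), (15, 49.2), (20, 48.2), (25, 48.0), (30, 47.1), (35, 43.8), (40, 44.9), (45, 42.9)]
side [(-50, 6.0), (-35, 47.4), (-30, 46.1), (-25, 47.3), (-20, 59.4), (-15, 60.9), (-10, 58.7), (-5, 57.0), (0, 54.0), (5, 53.2), (10, 52.9), (15, 53.6), (20, 51.9), (25, 53.2), (30, 48.6), (35, 47.1), (40, 47.6), (45, 47.9)]
[-210.82983966 -357.4484457   206.32034585]
[-144.71953746 -106.86360303  106.07233057]
```

Request:
apply_moves(
  steps=[
    [0,0,-0.83,-210,-358,40,-1],
    [0,0,-0.83,-210,-358,40,-1],
    [0,0,-0.83,-210,-358,40,-1],
    [0,0,-0.83,-210,-358,40,-1],
    [0,0,-0.83,-210,-358,40,-1],
    [0,0,-0.83,-210,-358,40,-1],
    [0,0,-0.83,-210,-358,40,-1],
    [0,0,-0.83,-210,-358,40,-1],
    [0,0,-0.83,-210,-358,40,-1],
    [0,0,-0.83,-210,-358,40,-1],
    [0,0,-0.83,-210,-358,40,-1],
    [0,0,-0.83,-210,-358,80,-1],
    [0,0,-0.83,-210,-358,120,-1],
    [0,0,-0.83,-210,-358,160,-1],
    [0,0,-0.83,-210,-358,200,-1],
    [0,0,-0.83,-210,-358,240,-1],
    [0,0,-0.83,-210,-358,255,-1],
    [0,0,-0.83,-210,-358,255,-1],
  ],
)

```text
time: 6.3
ee_pos: [0.4928, -0.1986, 0.0971]
eef_rot: [-0.102, 0.995, 0.0, -0.004]
ft_force: [-0.9, 0.1, -0.1]
width: 0.0009
grip_force: 0.0
```

```bash
python3 - <<'E'
from h import *
print(r.read_state()["ee_pos"],R.from_quat(r.read_state()["eef_rot"]).as_matrix().round(3)[:, :2].T, totool([.4975,-.1985,.058]))
w=cam("wrist"); s=cam("side"); c=cam("scene")
f=lambda a:cv2.resize(a,(400,300),interpolation=cv2.INTER_CUBIC)
cv2.imwrite("pics/m3.png",np.vstack([np.hstack([f(w["pixels"]),f(s["pixels"][140:230,260:380])]),np.hstack([f(c["pixels"][210:330,280:440]),f(w["pixels"][180:330,180:380])])])[:,:,::-1])
E
```

```text
[ 0.49278625 -0.1986067   0.09705434] [[-0.979 -0.203  0.008]
 [-0.203  0.979  0.002]] [-4.94534446 -0.9178897  39.01503664]
```

View pics/m3.png

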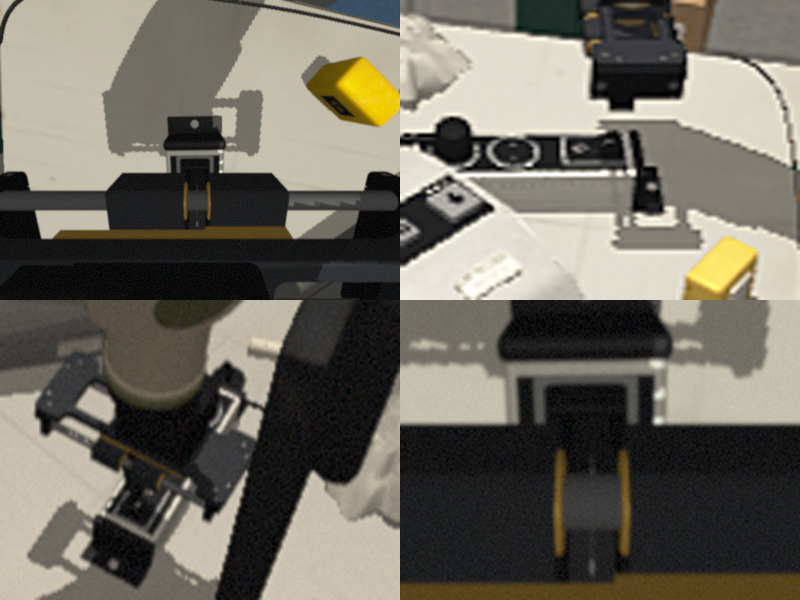

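The fingers are laterally centred on the rocker, near its on half. A 4 mm correction forward, then I press.

Request:
apply_moves(
  steps=[
    [0,0,0,-4,0,10,-1],
    [0,0,0,-4,0,20,-1],
    [0,0,0,-4,0,28,-1],
    [0,0,0,-4,0,33,-1],
    [0,0,0,-4,0,37,-1],
    [0,0,0,-4,0,40,-1],
    [0,0,0,-4,0,43,-1],
    [0,0,0,-4,0,45,-1],
    [0,0,0,-4,0,45,-1],
  ],
)

```text
time: 7.2
ee_pos: [0.4999, -0.1972, 0.0563]
eef_rot: [-0.103, 0.995, -0.0, -0.0]
ft_force: [-0.3, -0.4, 0.1]
width: 0.0003
grip_force: 0.1
```

Request:
apply_moves(
  steps=[
    [0,0,0,2,0,2,-1],
    [0,0,0,2,0,4,-1],
    [0,0,0,2,0,6,-1],
    [0,0,0,2,0,6,-1],
  ],
)

```text
time: 7.53
ee_pos: [0.4988, -0.1976, 0.0522]
eef_rot: [-0.103, 0.995, 0.0, 0.001]
ft_force: [-6.8, 3.4, 21.1]
width: 0.0006
grip_force: 10.3
```

Request:
apply_moves(
  steps=[
    [0,0,0,0,0,-10,-1],
    [0,0,0,0,0,-50,-1],
    [0,0,0,0,0,-90,-1],
    [0,0,0,0,0,-130,-1],
    [0,0,0,0,0,-170,-1],
    [0,0,0,0,0,-210,-1],
    [0,0,0,-138,218,-210,-1],
    [0,0,0,-138,218,-210,-1],
    [0,0,0,-138,218,-210,-1],
    [0,0,0,-138,218,-210,-1],
    [0,0,0,-138,218,-210,-1],
    [0,0,0,-138,218,-210,-1],
    [0,0,0,-138,218,-210,-1],
    [0,0,0,-138,218,-180,-1],
    [0,0,0,-138,218,-165,-1],
    [0,0,0,-138,218,-165,-1],
  ],
)

```text
time: 8.87
ee_pos: [0.5867, 0.0442, 0.2119]
eef_rot: [-0.103, 0.995, -0.0, -0.003]
ft_force: [-0.2, -0.1, -1.0]
width: 0.0006
grip_force: 0.0
```

```bash
python3 - <<'E'
from h import *
print(r.read_state()["ee_pos"], totool([.5895,.0437,.176]))
w=cam("wrist"); s=cam("side"); c=cam("scene")
ax=np.array([np.cos(.2147),np.sin(.2147)]); o=np.array([.513,-.195]); nn=np.array([-ax[1],ax[0]])
for n,q in(("scene",c),("side",s)):
    Q=q["P"][q["ok"]]; t=(Q[:,:2]-o)@ax; l=(Q[:,:2]-o)@nn; g=abs(l)<.009
    print(n,[(int(round(a*1000)),int(1e4*np.median(Q[g&(abs(t-a)<.003),2]))/10) for a in np.arange(-.03,.035,.005) if (g&(abs(t-a)<.003)).sum()>2])
f=lambda a:cv2.resize(a,(400,300),interpolation=cv2.INTER_CUBIC)
cv2.imwrite("pics/m4.png",np.vstack([np.hstack([f(w["pixels"]),f(s["pixels"][160:250,230:350])]),np.hstack([f(c["pixels"][140:230,250:370]),f(c["pixels"][245:320,300:400])])])[:,:,::-1])
E
```

```text
[0.58668036 0.04423352 0.21194778] [-2.85288792 -1.09519828 35.93242977]
scene [(-30, 45.6), (-25, 48.9), (-20, 49.4), (-15, 48.7), (-10, 50.2), (-5, 49.6), (0, 50.2), (5, 51.5), (10, 54.4), (15, 55.7), (20, 56.7), (30, 45.9)]
side [(-30, 46.0), (-25, 49.9), (-20, 53.2), (-15, 51.5), (-10, 52.9), (-5, 51.4), (0, 53.5), (5, 54.7), (10, 57.4), (15, 60.3), (20, 61.6), (25, 55.9), (30, 47.9)]
```

View pics/m4.png

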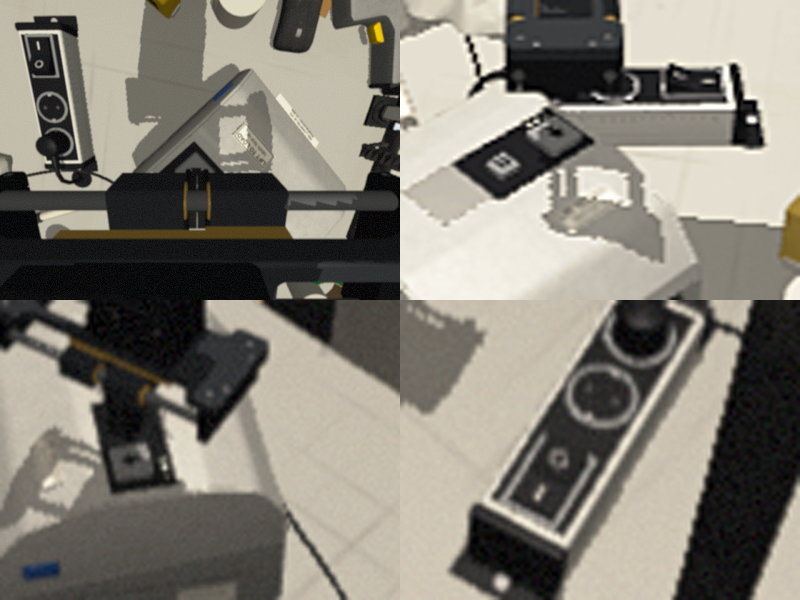

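The rocker is on: its far half is now raised and the near half lies level at about 50–53 mm. The feed key is at about (278,201) in the side view and about (289,189) in the scene view. One contour check before pressing.

```bash
python3 - <<'E'
from h import *
import pickle
d=pickle.load(open("d2.pkl","rb"))
for n,(u0,v0) in dict(scene=(290,188),side=(278,201)).items():
    c=d[n]; g=cv2.cvtColor(c["pixels"],cv2.COLOR_RGB2GRAY); S=16
    roi=cv2.resize(g[v0-S:v0+S,u0-S:u0+S],None,fx=4,fy=4,interpolation=cv2.INTER_CUBIC)
    for th in(70,90,110):
        k,_=cv2.findContours((roi>th).astype(np.uint8),cv2.RETR_EXTERNAL,cv2.CHAIN_APPROX_NONE)
        for q in k:
            x,y,w,h=cv2.boundingRect(q); a=cv2.contourArea(q)
            if 100<a<2500 and x>0 and y>0 and x+w<128 and y+h<128:
                m=cv2.moments(cv2.convexHull(q)); uv=(u0-S+m["m10"]/m["m00"]/4-.4,v0-S+m["m01"]/m["m00"]/4-.4); print(n,th,a/16,np.round(uv,1),ray(c,*uv,.175))
    P=c["P"]; Q=P[c["ok"]&(abs(P[...,2]-.177)<.006)]; ok=np.hypot(Q[:,0]-.5895,Q[:,1]-.0437)<.035
    print(n,ok.sum(),Q[ok].mean(0).round(4))
E
```

```text
scene 70 12.34375 [299.  189.7] [0.6056 0.0196 0.175 ]
scene 70 113.75 [288.9 187.7] [0.5926 0.0425 0.175 ]
scene 90 101.625 [288.9 187.7] [0.5928 0.0426 0.175 ]
scene 110 90.53125 [288.9 187.7] [0.5928 0.0426 0.175 ]
scene 104 [0.5919 0.0409 0.1745]
side 132 [0.5933 0.0478 0.176 ]
```

Request:
apply_moves(
  steps=[
    [0,0,0,-5,-1,12,-1],
    [0,0,0,-5,-1,22,-1],
    [0,0,0,-5,-1,30,-1],
    [0,0,0,-5,-1,34,-1],
    [0,0,0,-5,-1,36,-1],
    [0,0,0,-5,-1,38,-1],
    [0,0,0,-5,-1,40,-1],
    [0,0,0,-5,-1,40,-1],
  ],
)

```text
time: 9.68
ee_pos: [0.5937, 0.0442, 0.1756]
eef_rot: [-0.103, 0.995, 0.0, 0.0]
ft_force: [-1.9, -0.5, 2.1]
width: 0.0006
grip_force: 1.0
```

Request:
apply_moves(
  steps=[
    [0,0,0,0,0,2,-1],
    [0,0,0,0,0,4,-1],
    [0,0,0,0,0,5,-1],
    [0,0,0,0,0,5,-1],
  ],
)

```text
time: 10.02
ee_pos: [0.594, 0.0442, 0.1727]
eef_rot: [-0.103, 0.995, 0.0, 0.001]
ft_force: [-7.7, -0.7, 16.6]
width: 0.0007
grip_force: 8.6
```

Request:
apply_moves(
  steps=[
    [0,0,0,0,0,-4,-1],
    [0,0,0,0,0,-12,-1],
    [0,0,0,0,0,-50,-1],
    [0,0,0,0,0,-90,-1],
    [0,0,0,0,0,-130,-1],
    [0,0,0,0,0,-170,-1],
    [0,0,0,100,0,-170,-1],
    [0,0,0,100,0,-170,-1],
    [0,0,0,100,0,-170,-1],
    [0,0,0,100,0,-170,-1],
    [0,0,0,100,0,-170,-1],
  ],
)

```text
time: 10.93
ee_pos: [0.4955, 0.0237, 0.3413]
eef_rot: [-0.103, 0.995, 0.001, 0.001]
ft_force: [0.6, 0.6, -0.3]
width: 0.0005
grip_force: 0.0
```

```bash
python3 - <<'E'
from h import *
c=cam("scene"); s=cam("side")
ex=np.array([.809,-.588]);ey=np.array([.588,.809])
for n,q in(("scene",c),("side",s)):
    Q=q["P"][q["ok"]]; y=Q[:,:2]@ey-.459; g=(y>-.02)&(y<.09); X=Q[g][:,:2]@ex-.457; Z=Q[g][:,2]
    print(n,[(int(a*1000),int(np.median(Z[abs(X-a)<.005])*1000)) for a in np.arange(-.1,.1,.02) if (abs(X-a)<.005).sum()>5])
    k=Q[(abs(Q[:,2]-.177)<.006)&(np.hypot(Q[:,0]-.592,Q[:,1]-.044)<.012)]; print("feed top",len(k),k[:,2].mean().round(4))
f=lambda a:cv2.resize(a,(400,300),interpolation=cv2.INTER_CUBIC)
cv2.imwrite("pics/m5.png",np.hstack([f(c["pixels"][130:330,180:447]),f(s["pixels"][140:320,200:440])])[:,:,::-1])
print(r.read_state()["ft_force"],r.read_state()["joint_vel"])
E
```

```text
scene [(-100, 133), (-80, 147), (-60, 155), (-39, 160), (-19, 164), (0, 163), (20, 165), (40, 162), (60, 160), (80, 155)]
feed top 49 0.1746
side [(-100, 137), (-80, 151), (-60, 158), (-39, 164), (-19, 165), (0, 166), (20, 166), (40, 165), (60, 163), (80, 158)]
feed top 47 0.1774
[-0.36252431  0.34253441 -0.09860058] [-0.00056535  0.0210751  -0.0017635  -0.00384312 -0.0006047  -0.00020304
 -0.0014194 ]
```

View pics/m5.png

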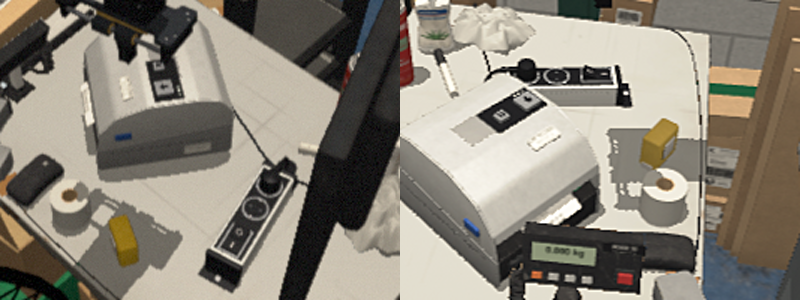

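The lid is shut, the rocker is on, the feed key is back up at about 176 mm, and the loose things have not moved.

```bash
python3 -c "
from bench import r
print(r.close_job())"
```

```text
the job is handed in; nothing more can be done
None
```

I shut the lid, switched the rocker on, and tapped the feed key, which came back up. They were done in that order and the job is handed in; the final images showed the loose items where they started, and no verdict was returned.

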